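# Clamp the pencil sharpener and hold its spring carriage open at the mark

### The job

Turn the red clamp's crank clockwise until its rubber foot presses firmly on the rear foot plate of the blue pencil sharpener and leave it clamped, then take the orange post on the sharpener's sprung front carriage and pull it straight out until the yellow pointer stands over the red band, so that a pencil can be slipped in. Finish while still holding the carriage there: do not let go, it springs back. The sharpener must not slide on the counter, and leave the other things where they are.

Things in the scene. Friction and masses are not known exactly. Their poses are not given: they have to be found in the camera images.
- sharpener: Blue pencil sharpener, loose, 0.65 to 1.05 kg; it may slide if pulled while unclamped. Origin: on the counter under the centre of its 80 x 80 mm housing (top at 102 mm); +x to its rear (the clamp), -x to its front, z up. Black base plate 12 mm thick, x -105 to +85 mm, y +-45 mm; the clamp's foot lands on its rear part, x 40 to 85. White strip with red band at y = -52, front.
- carriage (a joint): Travel in m of the sharpener's grey front carriage: 0 at rest against the housing, growing as it is pulled out along the sharpener's -x, up to 0.045. A spring draws it back: about 3.6 N at 0, growing by 1.2 N per cm. Grey face plate 80 mm wide; a tongue at its left foot carries the orange post.
- carriage_grip (a point): Grip point on the carriage's orange upright post: 16 x 16 mm, sides along the sharpener's x and y, top 77 mm above the counter, this point on its axis at 55 mm (at rest 92 mm ahead of the sharpener's origin, 22 mm to its +y). Tongue below it: top at 24 mm; 34 mm free between post and face plate. Taken from above.
- pointer (a point): The yellow pointer, a 2 mm wide fin at the right (-y) foot of the face plate, 20 mm above the counter, moving with the carriage over the white strip. With the carriage at rest it is 46.5 mm ahead of the sharpener's origin.
- mark (a point): Centre of the red band, 8 mm wide along the pull direction, on the white strip, 14 mm above the counter; fixed to the sharpener, 16 to 36 mm in front of the pointer's rest position. Its axes are those of the sharpener.
- crank (a joint): Crank angle in rad, growing clockwise seen from above; starts at 0.5 to 3.5, stops at 14. Each rad lowers the foot 1.27 mm; the foot meets the sharpener's plate at about 8.7 rad and each further rad presses some newtons more (11 to 12 rad is firm). It stays where left; about 2 N at the knob turns it, and it gets hardly stiffer as the foot presses.
- crank_axis (a point): Point on the crank's vertical axis, 140 mm above the counter, at the height to grip the knob. The red clamp is screwed to the counter behind the sharpener, its column on the far side from it; nothing of it stands above 122 mm but the knob.
- knob_grip (a point): Middle of the crank's black upright knob: 18 mm thick, 36 mm high, 123 to 159 mm above the counter, this point at 141 mm, 35 mm from the crank axis. It spins freely on the crank arm, so the gripper need not turn as it goes round, and it keeps its height. The crank arm below it has its top at 122 mm.
- foot: The clamp's foot: a 24 mm rubber-faced disc on a 10 mm steel rod, on the crank axis. Origin: centre of its underside; it only moves up and down. The sharpener's plate is at 12 mm height.
- pencil_case: Blue closed pencil case 206 x 91 x 46 mm, bystander, origin under its centre.
- pen_cup: Steel pen cup 76 mm across, 100 mm high, bystander, origin under its centre.
- mug: Green ceramic mug 80 mm across, 90 mm high, handle at its +y, bystander, origin under its centre.
- highlighter_1: Yellow highlighter 120 x 18 x 15 mm lying on the left, bystander, origin under its middle.
- highlighter_2: Yellow highlighter like the other, lying on the right, bystander.
- stapler: White stapler 140 x 36 x 60 mm, bystander, origin under its centre.

How it is judged:
By the outcome, as a careful person would: the job done as asked, in the order asked, and still so for the second after the job is handed in, while the arm keeps its last pose, push and grip.
It also fails if it takes over 58 s, if anything falls off the work surface, if the arm or the gripper's body presses on something with over 40 N, if the wrist force passes 120 N, or if a joint passes its speed limit or range.

### The arm

A 6-joint arm with a two-finger parallel gripper is mounted at the origin on the work surface. World frame = base frame: x ahead of the robot, y to its left, z up, the work surface at z = 0. Lengths are in mm, angles in rad, forces in N, time in s.
With the tool pointing down it reaches from about 400 to 925 mm from the base axis. Payload 12.5 kg.
Tool frame: the origin (TCP) lies midway between the tips of the shut fingers; the grasp point (between the pads) lies 19 mm behind it (env.pinch_z is the z of the grasp point in the tool frame, in mm); z points along the fingers, y is the line along which they close (so a half turn about z gives the same grasp; the last joint's range is limited). The gripper opens to 95 mm and grips with 3 to 60 N. Pads are 20 mm wide; open, the fingers measure 119 mm over their backs; the gripper's body (75 mm by 180 mm) begins 59 mm behind the grasp point.
Start: joints at [-1.353, 0.491, 1.559, -0, 1.092, -0.106], TCP at [198.88, -592.531, 214.661] pointing down, gripper open.
Joint ranges: [-3.1, 3.1], [-0.84, 2.19], [0.05, 2.79], [-1.13, 4.28], [0.06, 2.93], [-2.69, 2.69]. Speed limits (rad/s): [2.22, 2.22, 2.79, 3.14, 3.14, 3.14].

### API

Orientations are given as [roll, pitch, yaw] about the fixed x, y, z axes, in that order (R = Rz(yaw) Ry(pitch) Rx(roll)).
In Python, from cell import env, eyes gives the robot as it stands.
- The arm moves only by the shell command python3 -m inch 'ROWS'. ROWS is JSON, a list of rows, each a list of 3 entries, a list of its own where there are three numbers: the shift along the tool's x, y, z in units of 60 mm (1.0 is 60 mm), then the turn about the tool's z in units of 5 degrees (1.0 is 5 degrees), then the closure, from -1 (fully open) to 1 (shut). In form: [[[tx, ty, tz], turn, claw], ...]. A call has exactly 10 rows; each row shifts and turns the commanded pose from where the row before left it, along the tool's axes as they then stand; what a row does not reach is not made up. A row lasts 1/8 s, in which the tool goes at most 62.5 mm and 10.7 degrees, less where a joint would pass 70% of its speed; a pose out of reach is approached as far as the arm can. A call is refused whole if a number of a shift passes 1 or a number of a turn 1, either way. A call with a gripper value outside its range is refused whole. The fingers move at their own pace and stop on an object; the grip force is fixed at half the most. Time passes only in rows, so rows that do not move let the fingers close, or fill a call up. It gives the time, the measured TCP pose, the force, the opening and the grip force at its end, in the units of the state.
- env.state(): the state, without advancing time (a new reading comes with each control period).
- eyes.read_camera(name): name is "side" or "top"; returns a dict with "pixels" (384x512x3 uint8, red, green, blue), "fx", "fy", "cx", "cy" (pixels), "distortion" ([k1, k2, p1, p2, k3] as OpenCV has them; the pictures are not rectified), "extrinsics" (4x4, takes a point from world to camera coordinates). Camera axes: x right, y down, z forward; pixel columns grow to the right and rows downward; lengths in mm; the calibration is good to about 2 mm. A picture is of the moment at which its call begins. There is no depth.
- env.job_done(): hands the job in; it is judged then, once.
Trained networks look in a picture, given as the dict that the camera call returned (one of the last four; its "shot" number tells which), for a name from the list of things; names that differ only in an ending like _2 or _b are one class to them, and where a whole thing is asked for, a point or a joint stands for the part that bears it (a point fixed in the world has none). Each returns a list of dicts, best first, with "score" (0 to 1); they miss things now and then, are a little off and sometimes report something else, mostly with a low value. They report only what shows in the picture. A call takes as long as a camera call.
- eyes.boxes_of(name, picture): "centre" ([row, column] in pixels, amid what is visible of it).
- eyes.cut_out(name, picture): "mask" (384x512 bool, what is visible of it) and "centre" ([row, column] in pixels, amid what is visible of it).
- eyes.spot_point(name, picture): "centre" ([row, column] in pixels: a listed point, or the origin of a listed thing).
The state is a dict: "t": time; "joints": joint angles; "qvel": joint speeds; "tau": joint torques, N m; "eef_pos": TCP position; "tcp_rot": TCP orientation; "ft_force": force on the tool from outside, world axes, zero at the start; "moment": the same for the moment, N m; "opening": opening from 0.0 (shut) to 1.0 (fully open); "grip_force": force on a finger pad.
Only numpy, scipy, OpenCV 4.12 (cv2) and the standard library are available. Lean on these libraries where they do the work, as an engineer would, in place of code of your own. Each camera call takes 0.05 s, during which the arm holds its last target. There are 200 camera calls.

## Working session

There is one attempt and no reset: what is moved stays moved. The work goes in short steps, Python scripts to look and compute and a shell command to move; the robot and the scene stay as the last step left them, time stands still between calls to the robot, and variables do not carry over. Pictures are saved under pics/ and viewed, at most 12 in all, crops included, and the job is handed in when it is done.

```bash
ls; mkdir -p pics; cat > h.py <<'E'
import numpy as np, cv2
from cell import env, eyes
def shoot(n): return eyes.read_camera(n)
def und(p,rc):
    K=np.array([[p['fx'],0,p['cx']],[0,p['fy'],p['cy']],[0,0,1]])
    return cv2.undistortPoints(np.array([[[rc[1],rc[0]]]],float),K,np.array(p['distortion'],float))[0,0]
def ray(p,rc):
    E=np.array(p['extrinsics']);u=und(p,rc);R=E[:3,:3]
    d=R.T@np.array([u[0],u[1],1]);return -R.T@E[:3,3],d/np.linalg.norm(d)
def atz(p,rc,z):
    o,d=ray(p,rc);return o+d*(z-o[2])/d[2]
def tri(obs):
    A=np.zeros((3,3));b=np.zeros(3)
    for p,rc in obs:
        o,d=ray(p,rc);M=np.eye(3)-np.outer(d,d);A+=M;b+=M@o
    x=np.linalg.solve(A,b)
    return x,[round(float(np.linalg.norm(np.cross(x-o,d))),1) for o,d in (ray(p,rc) for p,rc in obs)]
E
python3 - <<'E'
from h import *
np.set_printoptions(precision=1,suppress=True)
P={n:shoot(n) for n in('side','top')}
for n in P: cv2.imwrite(f'pics/{n}0.png',P[n]['pixels'][:,:,::-1]); print(n,ray(P[n],(192,256)))
for k in ['sharpener','carriage_grip','pointer','mark','crank_axis','knob_grip','foot','pencil_case','pen_cup','mug','highlighter_1','stapler']:
    r={n:eyes.spot_point(k,P[n]) for n in P}
    print(k,{n:[(np.array(q['centre']).round(1).tolist(),round(q['score'],2)) for q in r[n][:2]] for n in r})
    if r['side'] and r['top']: print('   ',*tri([(P[n],r[n][0]['centre']) for n in P]))
E
```

```text
pics
side (array([343.8, 846.3, 673.1]), array([ 0.1, -0.8, -0.5]))
top (array([ 349. ,  -20.7, 1083.9]), array([ 0.2, -0. , -1. ]))
sharpener {'side': [([249.0, 202.0], 0.58), ([161.4, 234.1], 0.53)], 'top': [([166.0, 202.4], 0.58)]}
    [588.4 121.4   6.2] [1.8, 1.8]
carriage_grip {'side': [([244.9, 240.1], 0.74)], 'top': [([197.0, 194.6], 0.73)]}
    [492.  134.6  44.3] [2.8, 2.8]
pointer {'side': [([232.5, 226.4], 0.73)], 'top': [([184.0, 221.9], 0.73)]}
    [536.2  65.6  20.8] [2.4, 2.4]
mark {'side': [([160.2, 233.6], 0.56)], 'top': []}
crank_axis {'side': [([200.8, 172.3], 0.76), ([342.1, 238.4], 0.45)], 'top': [([128.5, 198.1], 0.87)]}
    [651.6 116.  143.7] [1.6, 1.6]
knob_grip {'side': [([193.1, 163.9], 0.67), ([251.4, 207.3], 0.26)], 'top': [([113.2, 206.4], 0.59)]}
    [683.8  94.7 150. ] [2.9, 2.9]
foot {'side': [([240.6, 175.7], 0.47)], 'top': []}
pencil_case {'side': [([344.0, 240.0], 0.65), ([160.6, 233.3], 0.42)], 'top': [([215.3, 105.9], 0.74), ([181.4, 219.9], 0.72)]}
    [447.4 380.5   7.1] [1.8, 1.8]
pen_cup {'side': [([317.9, 158.5], 0.94)], 'top': [([156.8, 124.6], 0.64)]}
    [619.7 341.1   2.4] [6.1, 6.1]
mug {'side': [([162.3, 234.8], 0.71)], 'top': [([160.8, 374.8], 0.87)]}
    [ 602.6 -359.    -8.2] [2.7, 2.7]
highlighter_1 {'side': [([298.7, 301.1], 0.96), ([182.6, 307.6], 0.78)], 'top': [([260.0, 159.1], 0.82), ([257.0, 335.8], 0.78)]}
    [332.  234.7  -8.6] [2.0, 2.0]
stapler {'side': [([158.2, 284.6], 0.59)], 'top': [([223.9, 397.6], 0.56)]}
    [ 428.3 -412.9   -7.4] [1.0, 1.0]
```

```bash
python3 - <<'E'
import cv2
a=cv2.imread('pics/side0.png')[140:290,110:310];b=cv2.imread('pics/top0.png')[80:230,140:300]
cv2.imwrite('pics/side0c.png',cv2.resize(a,None,fx=4,fy=4,interpolation=cv2.INTER_CUBIC))
cv2.imwrite('pics/top0c.png',cv2.resize(b,None,fx=4,fy=4,interpolation=cv2.INTER_CUBIC))
E
```

```text
(no output)
```

View pics/side0c.png

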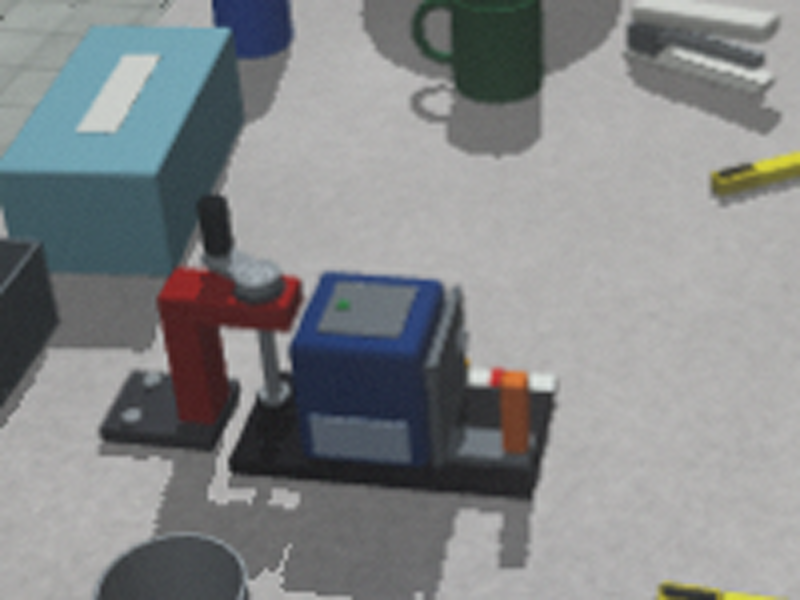

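View pics/top0c.png

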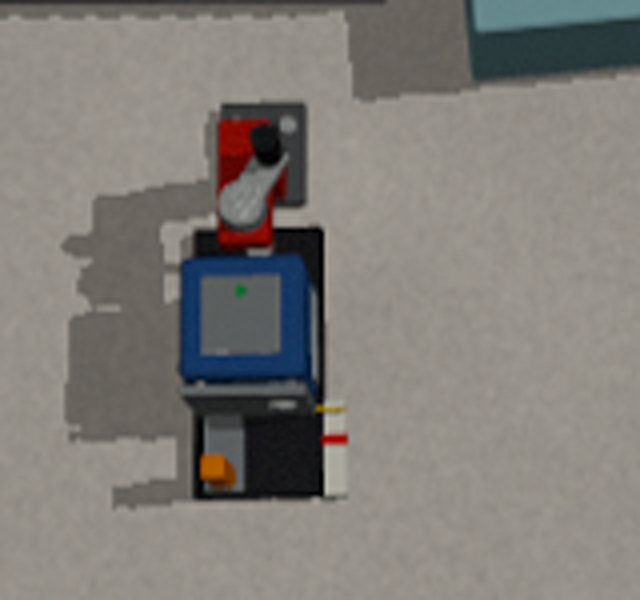

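```bash
cat >> h.py <<'E'
def proj(p,X):
    E=np.array(p['extrinsics']);K=np.array([[p['fx'],0,p['cx']],[0,p['fy'],p['cy']],[0,0,1]])
    q=cv2.projectPoints(np.array([X],float),cv2.Rodrigues(E[:3,:3])[0],E[:3,3],K,np.array(p['distortion'],float))[0][0,0]
    return q[::-1]
def cen(p,cond,box):
    r0,r1,c0,c1=box;a=p['pixels'][r0:r1,c0:c1].astype(float)
    m=cond(a[...,0],a[...,1],a[...,2]);rr,cc=np.nonzero(m)
    return (rr.mean()+r0,cc.mean()+c0,len(rr),rr.min()+r0,rr.max()+r0,cc.min()+c0,cc.max()+c0) if len(rr) else None
RED=lambda r,g,b:(r>150)&(g<70)&(b<70)
YEL=lambda r,g,b:(r>140)&(g>100)&(b<90)&(r<2*g)&(g-b>40)&(r-g>20)
ORA=lambda r,g,b:(r>150)&(g>60)&(g<140)&(b<80)&(r>1.6*g)
BLK=lambda r,g,b:(r<60)&(g<60)&(b<60)
E
python3 - <<'E'
from h import *
np.set_printoptions(precision=1,suppress=True)
S,T=shoot('side'),shoot('top')
print('post T',cen(T,ORA,(180,210,180,210)),'S',cen(S,ORA,(225,260,230,250)))
print('band T',cen(T,RED,(180,200,215,230)),'ptr T',cen(T,YEL,(178,190,215,230)))
kb=cen(T,BLK,(108,125,200,214));ks=cen(S,BLK,(185,208,155,170));print('knob',kb,ks)
print('knob tri',tri([(T,kb[:2]),(S,ks[:2])]))
for k in('crank_axis','knob_grip','foot','carriage_grip','mark','sharpener'):
  for n,p in(('S',S),('T',T)):
    q=eyes.spot_point(k,p); print(k,n,[(np.round(x['centre'],1),round(x['score'],2)) for x in q[:2]])
m=eyes.cut_out('sharpener',T)[0]['mask']
# orientation via base plate right edge
for X in ([651.6,116,12],[651.6,116,20.3],[651.6,116,22.3]): print(X,proj(S,X))
a=S['pixels'][205:255,160:200,::-1]
cv2.imwrite('pics/foot0.png',cv2.resize(a,None,fx=12,fy=12,interpolation=cv2.INTER_CUBIC))
E
```

```text
post T (np.float64(196.03846153846155), np.float64(192.8846153846154), 26, np.int64(194), np.int64(198), np.int64(190), np.int64(195)) S (np.float64(234.3846153846154), np.float64(237.3846153846154), 26, np.int64(233), np.int64(236), np.int64(233), np.int64(241))
band T (np.float64(189.54545454545453), np.float64(223.27272727272728), 11, np.int64(189), np.int64(190), np.int64(221), np.int64(226)) ptr T (np.float64(182.0), np.float64(222.75), 4, np.int64(182), np.int64(182), np.int64(221), np.int64(225))
knob (np.float64(114.86315789473684), np.float64(207.16842105263157), 95, np.int64(108), np.int64(121), np.int64(201), np.int64(213)) (np.float64(195.82), np.float64(163.01), 100, np.int64(189), np.int64(203), np.int64(159), np.int64(167))
knob tri (array([685.1,  94.3, 140.9]), [0.7, 0.7])
crank_axis S [(array([201.8, 172.8]), 0.92), (array([251.3, 203.8]), 0.26)]
crank_axis T [(array([126.7, 202.8]), 0.7), (array([159.6, 374.9]), 0.62)]
knob_grip S [(array([197.8, 164.1]), 0.54)]
knob_grip T [(array([115. , 204.2]), 0.48), (array([182.6, 221.4]), 0.47)]
foot S [(array([240.7, 177.2]), 0.5)]
foot T []
carriage_grip S [(array([241.6, 239.6]), 0.57)]
carriage_grip T [(array([196. , 194.5]), 0.74)]
mark S []
mark T []
sharpener S [(array([251.1, 207.7]), 0.72)]
sharpener T [(array([167.9, 203.4]), 0.56)]
[651.6, 116, 12] [243.5 179. ]
[651.6, 116, 20.3] [241.  178.6]
[651.6, 116, 22.3] [240.4 178.5]
```

View pics/foot0.png

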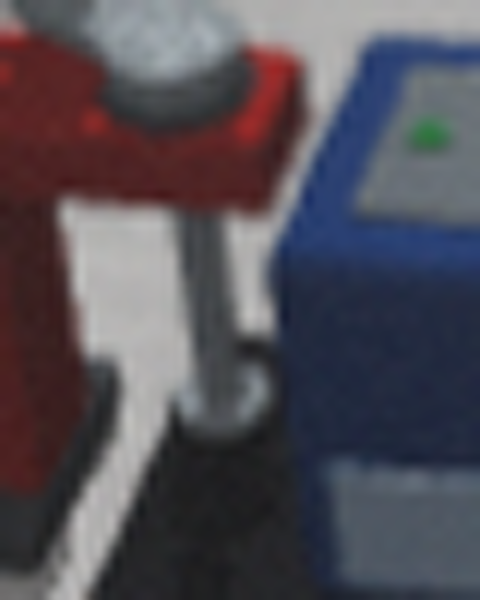

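View pics/top0.png

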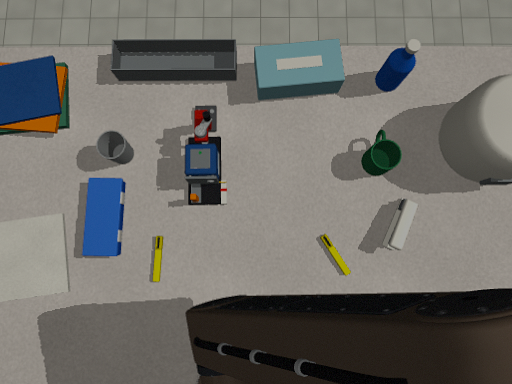

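```bash
python3 - <<'E'
from h import *
np.set_printoptions(precision=1,suppress=True)
S,T=shoot('side'),shoot('top')
f=lambda p,r,c,z:print(r,c,z,atz(p,(r,c),z))
print('hub');f(T,131.2,200.8,122);f(T,128.5,198.1,140);f(T,126.7,202.8,140)
print('hubS');f(S,140+272/4,110+257/4,125);f(S,200.8,172.3,140);f(S,201.8,172.8,140)
print('knob');f(T,116.2,206.7,141);f(T,115,204.2,141);f(T,113.2,206.4,141);f(S,194.5+0.5,163.6,141);f(S,193.1,163.9,141);f(S,197.8,164.1,141)
print('post');f(T,80+467/4,140+213/4,77);f(S,140+376/4,110+514/4,77);f(T,196.5,194.5,55);f(S,241.6,239.6,55);f(S,244.9,240.1,55)
print('band,ptr');f(T,80+439/4,140+335/4,14);f(T,80+408/4,140+330/4,20)
print('strip right edge/plate left edge');f(T,80+497/4,140+348/4,14);f(T,80+404/4,140+346/4,14);
print('housing top 4 corners');[f(T,80+r/4,140+c/4,102) for r,c in((257,183),(257,302),(378,311),(380,182))]
g=cv2.GaussianBlur(T['pixels'],(0,0),.6)
for c in (222,223,224): print(c,g[178:194,c].tolist())
E
```

```text
hub
131.2 200.8 122 [650.  111.8 122. ]
128.5 198.1 140 [651.2 116.2 140. ]
126.7 202.8 140 [655.8 104.7 140. ]
hubS
208.0 174.25 125 [649.9 118.2 125. ]
200.8 172.3 140 [655.5 110.4 140. ]
201.8 172.8 140 [653.  114.3 140. ]
knob
116.2 206.7 141 [682.4  95.5 141. ]
115 204.2 141 [685.4 101.8 141. ]
113.2 206.4 141 [690.1  96.4 141. ]
195.0 163.6 141 [684.  91. 141.]
193.1 163.9 141 [686.2  82.8 141. ]
197.8 164.1 141 [678.7 102.5 141. ]
post
196.75 193.25 77 [490.8 133.4  77. ]
234.0 238.5 77 [492.4 133.9  77. ]
196.5 194.5 55 [494.6 133.5  55. ]
241.6 239.6 55 [490.  135.3  55. ]
244.9 240.1 55 [486.7 146.9  55. ]
band,ptr
189.75 223.75 14 [519.1  60.6  14. ]
182.0 222.5 20 [539.4  63.8  20. ]
strip right edge/plate left edge
204.25 227.0 14 [479.5  51.3  14. ]
181.0 226.5 14 [543.2  53.5  14. ]
housing top 4 corners
144.25 185.75 102 [621.9 152.1 102. ]
144.25 215.5 102 [621.9  76.5 102. ]
174.5 217.75 102 [543.8  69.5 102. ]
175.0 185.5 102 [542.4 150.5 102. ]
222 [[143, 138, 131], [147, 142, 135], [160, 155, 144], [168, 156, 121], [153, 136, 77], [148, 142, 122], [167, 165, 155], [171, 169, 159], [171, 169, 159], [169, 157, 148], [165, 108, 101], [159, 26, 24], [160, 45, 39], [166, 124, 114], [170, 166, 155], [171, 170, 159]]
223 [[149, 143, 137], [153, 148, 141], [163, 158, 147], [166, 154, 121], [150, 134, 76], [146, 141, 121], [166, 164, 155], [170, 168, 159], [170, 168, 158], [168, 154, 144], [164, 102, 95], [159, 25, 23], [160, 45, 39], [165, 124, 114], [169, 165, 155], [170, 169, 159]]
224 [[148, 143, 136], [152, 148, 141], [161, 158, 147], [161, 150, 120], [144, 128, 79], [147, 141, 123], [166, 164, 155], [169, 169, 159], [169, 168, 157], [168, 154, 143], [164, 102, 94], [159, 25, 22], [160, 46, 38], [165, 124, 115], [169, 165, 155], [170, 169, 158]]
```

```bash
python3 - <<'E'
from h import *
from scipy.spatial.transform import Rotation as R
s=env.state();print(s);print(R.from_euler('xyz',s['tcp_rot']).as_matrix().round(3),env.pinch_z)
E
```

```text
{'t': 2.15, 'joints': array([-1.35260853e+00,  4.90917572e-01,  1.55892517e+00, -3.39177876e-05,
        1.09169277e+00, -1.05597573e-01]), 'qvel': array([-0.00044295, -0.00039296, -0.00124476, -0.00130629, -0.00123033,
       -0.00071662]), 'tau': array([-2.92654586e-04, -6.12464476e+01, -2.58426708e+01,  6.92776032e-02,
        4.45819809e-02,  3.60511034e-07]), 'eef_pos': array([ 198.86499565, -592.52479132,  214.64134   ]), 'tcp_rot': array([3.14153900e+00, 3.59550988e-05, 3.23800999e-01]), 'ft_force': array([-0.53302617,  0.50521976,  0.53735235]), 'moment': array([-0.00303382, -0.06424463, -0.00516935]), 'grip_force': 0.0, 'opening': 0.9990103878117854}
[[ 0.948  0.318 -0.   ]
 [ 0.318 -0.948 -0.   ]
 [-0.     0.    -1.   ]] -18.8
```

```bash
python3 -m inch '[[[0,0,0],0.8,-1],[[0,0,0],0.8,-1],[[0,0,0],0.8,-1],[[0,0,0],0.8,-1],[[0.45,-0.585,0],0,-1],[[0.45,-0.585,0],0,-1],[[0.45,-0.585,0],0,-1],[[0.45,-0.585,0],0,-1],[[0.45,-0.585,0],0,-1],[[0.45,-0.585,0],0,-1]]'
python3 -m inch '[[[0.45,-0.585,0],0,-1],[[0.45,-0.585,0],0,-1],[[0.45,-0.585,0],0,-1],[[0.45,-0.585,0],0,-1],[[0.45,-0.585,0],0,-1],[[0.45,-0.585,0],0,-1],[[0.45,-0.585,0],0,-1],[[0.45,-0.585,0],0,-1],[[0.45,-0.585,0],0,-1],[[0.45,-0.585,0],0,-1]]'
python3 -m inch '[[[0.45,-0.585,0],0,-1],[[0.45,-0.585,0],0,-1],[[0.44,-0.58,0],0,-1],[[0,0,0],0,-1],[[0,0,0],0,-1],[[0,0,0],0,-1],[[0,0,0],0,-1],[[0,0,0],0,-1],[[0,0,0],0,-1],[[0,0,0],0,-1]]'
```

```text
t: 3.4
eef_pos: [352.0, -373.8, 214.8]
tcp_rot: [3.141, -0.0, 0.044]
ft_force: [0.3, 0.0, -0.2]
opening: 0.998
grip_force: 0.0
t: 4.65
eef_pos: [606.2, -10.9, 214.7]
tcp_rot: [3.141, -0.0, 0.045]
ft_force: [-0.2, -0.5, 0.4]
opening: 1.0
grip_force: 0.0
t: 5.9
eef_pos: [681.1, 96.2, 214.6]
tcp_rot: [3.141, -0.0, 0.044]
ft_force: [-0.1, -0.0, -0.5]
opening: 1.0
grip_force: 0.0
```

```bash
python3 -m inch '[[[0,0,0.365],0,-1],[[0,0,0.365],0,-1],[[0,0,0.365],0,-1],[[0,0,0.365],0,-1],[[0,0,0],0,1],[[0,0,0],0,1],[[0,0,0],0,1],[[0,0,0],0,1],[[0,0,0],0,1],[[0,0,0],0,1]]'
python3 - <<'E'
from h import *
s=env.state();print(s['opening'],s['grip_force'],s['ft_force'],s['moment'],s['eef_pos'])
S=shoot('side');T=shoot('top')
a=cv2.resize(S['pixels'][130:270,110:250,::-1],(560,560),interpolation=cv2.INTER_CUBIC)
cv2.imwrite('pics/grip1.png',a)
E
```

```text
t: 7.15
eef_pos: [681.1, 96.2, 127.1]
tcp_rot: [3.142, -0.0, 0.045]
ft_force: [0.4, 1.2, -0.9]
opening: 0.422
grip_force: 0.0
0.4219871760684389 0.0 [ 0.41410714  1.21395141 -0.94598152] [ 0.02060302 -0.04725755  0.0290634 ] [681.10454281  96.21798553 127.11071338]
```

View pics/grip1.png

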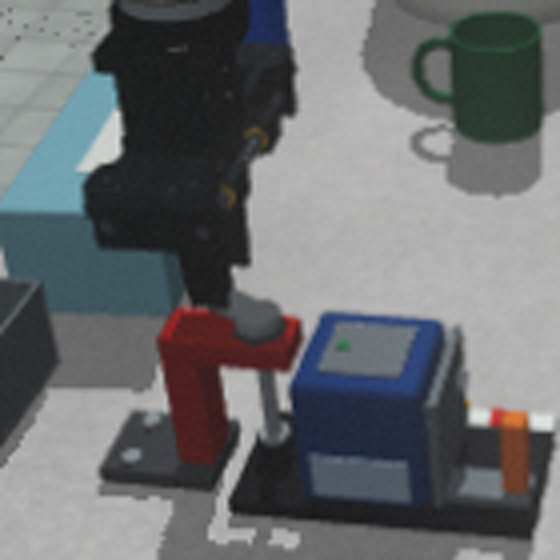

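```bash
python3 -m inch '[[[0,0,0],0,1],[[0,0,0],0,1],[[0,0,0],0,1],[[0,0,0],0,1],[[0,0,0],0,1],[[0,0,0],0,1],[[0,0,0],0,1],[[0,0,0],0,1],[[0,0,0],0,1],[[0,0,0],0,1]]'
cat > circ.py <<'E'
import numpy as np,sys
psi,step,n=map(float,sys.argv[1:4]); r=float(sys.argv[4]) if len(sys.argv)>4 else 35
a=np.radians(psi+step*np.arange(int(n)+1));p=r/60*np.c_[np.cos(a),np.sin(a)];print(np.diff(p,axis=0).round(3).tolist(),psi+step*n)
E
python3 circ.py 34.7 12 20; python3 - <<'E'
from h import *
s=env.state();print(s['opening'],s['grip_force'],s['ft_force'],s['moment'],s['eef_pos'])
E
```

```text
t: 8.5
eef_pos: [681.1, 96.2, 127.0]
tcp_rot: [3.141, 0.0, 0.045]
ft_force: [0.3, -1.4, -0.6]
opening: 0.184
grip_force: 30.0
[[-0.08, 0.092], [-0.097, 0.074], [-0.11, 0.052], [-0.119, 0.028], [-0.122, 0.003], [-0.12, -0.023], [-0.113, -0.047], [-0.1, -0.069], [-0.084, -0.089], [-0.063, -0.104], [-0.04, -0.115], [-0.015, -0.121], [0.01, -0.122], [0.035, -0.117], [0.059, -0.107], [0.08, -0.092], [0.097, -0.074], [0.11, -0.052], [0.119, -0.028], [0.122, -0.003]] 274.7
0.18440526288979617 29.999995529651642 [ 0.26345124 -1.38697749 -0.58243889] [-0.09522006 -0.0271021  -0.03201224] [681.08040459  96.20678706 127.00494723]
```

```bash
python3 -m inch '[[[-0.08,0.092,0],0,1],[[-0.097,0.074,0],0,1],[[-0.11,0.052,0],0,1],[[-0.119,0.028,0],0,1],[[-0.122,0.003,0],0,1],[[0,0,0],0,1],[[0,0,0],0,1],[[0,0,0],0,1],[[0,0,0],0,1],[[0,0,0],0,1]]'
python3 - <<'E'
from h import *
s=env.state();print(s['opening'],s['grip_force'],s['ft_force'],s['moment'],s['eef_pos'])
E
```

```text
t: 9.75
eef_pos: [649.1, 79.1, 127.0]
tcp_rot: [3.141, 0.002, 0.045]
ft_force: [-1.9, -6.6, 1.0]
opening: 0.183
grip_force: 30.0
0.1830391988694044 30.001100599765778 [-1.93107972 -6.56958836  0.99157341] [-1.21790208  0.32727906  0.00212972] [649.14538866  79.13961207 126.99003235]
```

```bash
python3 circ.py 94.7 15 24
```

```text
[[-0.149, -0.032], [-0.135, -0.07], [-0.113, -0.102], [-0.082, -0.128], [-0.047, -0.145], [-0.007, -0.152], [0.032, -0.149], [0.07, -0.135], [0.102, -0.113], [0.128, -0.082], [0.145, -0.047], [0.152, -0.007], [0.149, 0.032], [0.135, 0.07], [0.113, 0.102], [0.082, 0.128], [0.047, 0.145], [0.007, 0.152], [-0.032, 0.149], [-0.07, 0.135], [-0.102, 0.113], [-0.128, 0.082], [-0.145, 0.047], [-0.152, 0.007]] 454.7
```

```bash
python3 -m inch '[[[-0.152,-0.032,0],0,1],[[-0.139,-0.07,0],0,1],[[-0.116,-0.1,0],0,1],[[-0.086,-0.126,0],0,1],[[-0.051,-0.144,0],0,1],[[-0.012,-0.152,0],0,1],[[0.027,-0.15,0],0,1],[[0,0,0],0,1],[[0,0,0],0,1],[[0,0,0],0,1]]'
python3 - <<'E'
from h import *
s=env.state();print(s['opening'],s['grip_force'],s['ft_force'],s['moment'],s['eef_pos'])
E
```

```text
t: 11.0
eef_pos: [617.7, 125.4, 127.0]
tcp_rot: [3.142, -0.003, 0.045]
ft_force: [7.4, -1.2, -6.5]
opening: 0.183
grip_force: 30.0
0.18328458888652077 29.99903440475464 [ 7.44018874 -1.1845977  -6.53953737] [-0.20083495 -1.47706121 -0.00256202] [617.68843428 125.37637339 127.01203741]
```

```bash
cat > circ2.py <<'E'
import numpy as np,sys
x,y,step,n,phi=map(float,sys.argv[1:6]);C=np.array([651.7,113.7]);yw=.045
X=[np.array([x,y])]+[C+35*np.array([np.cos(a),np.sin(a)]) for a in np.radians(phi-step*np.arange(1,n+1))]
M=np.array([[np.cos(yw),np.sin(yw)],[np.sin(yw),-np.cos(yw)]])/60
q=np.array([M@v for v in X]);r=np.diff(q.round(3)-0,axis=0).round(3)
print('['+','.join(f'[[{a},{b},0],0,1]' for a,b in r)+']',X[-1].round(1),phi-step*n)
E
python3 circ2.py 616.4 124.9 16 10 162.4
```

```text
[[[0.108,-0.132,0],0,1],[[0.113,-0.116,0],0,1],[[0.141,-0.081,0],0,1],[[0.158,-0.039,0],0,1],[[0.162,0.006,0],0,1],[[0.154,0.051,0],0,1],[[0.135,0.091,0],0,1],[[0.104,0.125,0],0,1],[[0.065,0.148,0],0,1],[[0.022,0.161,0],0,1]] [686.7 115.2] 2.4000000000000057
```

```bash
python3 -m inch '[[[0.108,-0.132,0],0,1],[[0.113,-0.116,0],0,1],[[0.141,-0.081,0],0,1],[[0.158,-0.039,0],0,1],[[0.162,0.006,0],0,1],[[0.154,0.051,0],0,1],[[0.135,0.091,0],0,1],[[0.104,0.125,0],0,1],[[0.065,0.148,0],0,1],[[0.022,0.161,0],0,1]]'
python3 - <<'E'
from h import *
s=env.state();print(s['opening'],s['grip_force'],s['ft_force'],s['moment'],s['eef_pos'])
S=[shoot('side') for _ in range(4)]
a=np.mean([x['pixels'] for x in S],0);np.save('f1.npy',a)
for x in S: print([(np.round(q['centre'],1),round(q['score'],2)) for q in eyes.spot_point('foot',x)[:1]])
b=a[205:255,160:200,::-1].astype(np.uint8)
o=cv2.imread('pics/side0.png')[205:255,160:200]
cv2.imwrite('pics/foot1.png',np.hstack([cv2.resize(i,None,fx=10,fy=10,interpolation=cv2.INTER_CUBIC) for i in(o,b)]))
E
python3 circ2.py 686.7 115.2 16 10 2.4
```

```text
t: 12.25
eef_pos: [686.2, 114.6, 126.8]
tcp_rot: [-3.141, 0.002, 0.044]
ft_force: [-8.1, 0.8, 2.8]
opening: 0.184
grip_force: 30.0
0.18404526952238615 30.000550746917725 [-8.12034854  0.82844775  2.80871218] [0.31921881 1.64251524 0.01625572] [686.15586427 114.61099302 126.8216413 ]
[(array([244. , 176.2]), 0.48)]
[(array([244.3, 179.1]), 0.71)]
[(array([239.8, 177.4]), 0.67)]
[(array([241.4, 176.6]), 0.69)]
[[[-0.024,0.161,0],0,1],[[-0.066,0.148,0],0,1],[[-0.105,0.124,0],0,1],[[-0.135,0.091,0],0,1],[[-0.155,0.049,0],0,1],[[-0.162,0.005,0],0,1],[[-0.157,-0.039,0],0,1],[[-0.141,-0.082,0],0,1],[[-0.112,-0.117,0],0,1],[[-0.076,-0.144,0],0,1]] [619.3 100.4] -157.6
```

View pics/foot1.png

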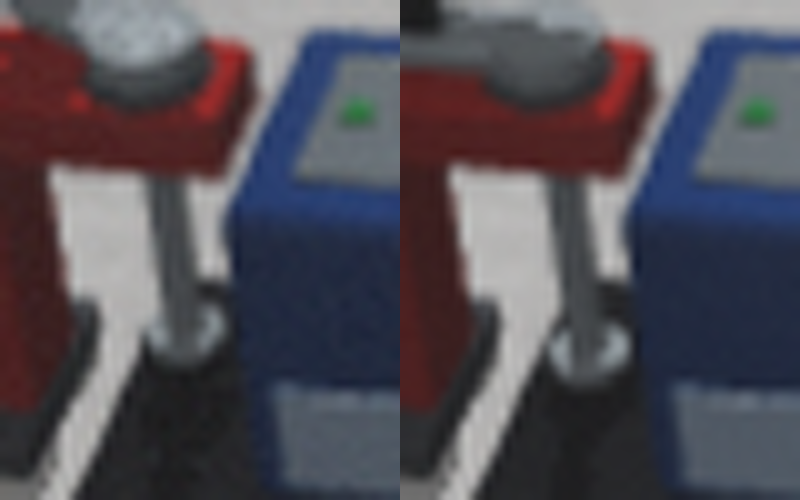

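```bash
python3 -m inch '[[[-0.024,0.161,0],0,1],[[-0.066,0.148,0],0,1],[[-0.105,0.124,0],0,1],[[-0.135,0.091,0],0,1],[[-0.155,0.049,0],0,1],[[0,0,0],0,1],[[0,0,0],0,1],[[0,0,0],0,1],[[0,0,0],0,1],[[0,0,0],0,1]]'
cat > foot.py <<'E'
from h import *
import sys
s=env.state();print(s['t'],s['ft_force'].round(1),s['eef_pos'].round(1))
a=np.mean([shoot('side')['pixels'] for _ in range(4)],0);np.save(sys.argv[1],a)
def prof(i):
    # disc: bright pixels on the black plate, columns beside the rod
    g=i[228:250,172:186].mean(2); w=np.clip(g-60,0,None); return g,w
for n in ['side0']+[f'f{i}' for i in range(1,9)]:
    try: i=cv2.imread('pics/side0.png')[:,:,::-1].astype(float) if n=='side0' else np.load(n+'.npy')
    except Exception: continue
    # lower edge: row where brightness drops below 55, per column 176..181
    e=[]
    for c in range(176,182):
        g=i[:,c].mean(1)
        r=next(r for r in range(250,232,-1) if g[r]>=58); e.append(r+(g[r]-58)/(g[r]-g[r+1]))
    print(n,np.round(e,2),round(float(np.mean(e)),2))
E
python3 foot.py f2
```

```text
t: 13.9
eef_pos: [660.1, 80.0, 127.0]
tcp_rot: [-3.14, -0.003, 0.044]
ft_force: [3.0, 7.6, -2.6]
opening: 0.185
grip_force: 30.0
13.9 [ 3.   7.6 -2.6] [660.1  80.  127. ]
side0 [240.55 240.81 240.88 240.73 240.43 239.52] 240.49
f1 [242.76 243.   243.   242.87 242.61 241.88] 242.69
f2 [242.94 243.16 243.19 243.13 242.96 242.6 ] 243.0
```

```bash
python3 circ2.py 619.3 100.4 16 3 -157.6;  python3 -m inch '[[[-0.162,0.005,0],0,1],[[-0.157,-0.039,0],0,1],[[-0.141,-0.082,0],0,1],[[-0.112,-0.117,0],0,1],[[-0.076,-0.144,0],0,1],[[0,0,0],0,1],[[0,0,0],0,1],[[0,0,0],0,1],[[0,0,0],0,1],[[0,0,0],0,1]]'
python3 foot.py f3
```

```text
[[[-0.032,-0.159,0],0,1],[[0.012,-0.162,0],0,1],[[0.056,-0.152,0],0,1]] [620.1 128.8] -205.6
t: 15.35
eef_pos: [621.0, 96.2, 127.1]
tcp_rot: [3.137, -0.003, 0.044]
ft_force: [4.8, -20.6, -3.3]
opening: 0.18
grip_force: 30.0
15.35 [  4.8 -20.6  -3.3] [621.   96.2 127.1]
side0 [240.55 240.81 240.88 240.73 240.43 239.52] 240.49
f1 [242.76 243.   243.   242.87 242.61 241.88] 242.69
f2 [242.94 243.16 243.19 243.13 242.96 242.6 ] 243.0
f3 [243.11 243.39 243.42 243.33 242.97 242.65] 243.14
```

```bash
python3 - <<'E'
from h import *
s=env.state();print(s['moment'],s['ft_force'],s['eef_pos'],s['tau'])
S=shoot('side')['pixels'][120:270,110:260,::-1];T=shoot('top')['pixels'][80:230,120:270,::-1]
cv2.imwrite('pics/both.png',cv2.resize(np.hstack([S,T]),(800,400),interpolation=cv2.INTER_CUBIC))
E
```

```text
[-3.85061243 -0.81858913 -0.02053763] [  5.77194474 -21.52339867  -3.43676892] [620.97441493  96.2185179  127.0657567 ] [ 1.36623144e+01 -6.62250781e+01 -2.15200388e+01  4.47584152e+00
  8.30944385e-01 -4.25603322e-02]
```

View pics/both.png

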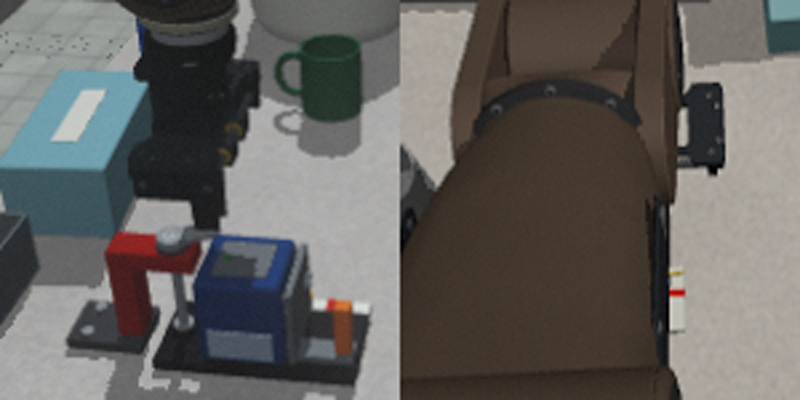

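```bash
python3 -m inch '[[[-0.005,-0.03,0],0,1],[[0,0,0],0,1],[[0,0,0],0,1],[[0,0,0],0,1],[[0,0,0],0,1],[[0,0,0],0,1],[[0,0,0],0,1],[[0,0,0],0,1],[[0,0,0],0,1],[[0,0,0],0,1]]'
python3 - <<'E'
from h import *
s=env.state();print(s['moment'],s['ft_force'],s['eef_pos'],s['opening'],s['tau'],s['joints'])
T=shoot('top');print(cen(T,RED,(180,200,215,230)),cen(T,YEL,(178,190,215,230)))
E
```

```text
t: 16.9
eef_pos: [620.3, 97.6, 127.1]
tcp_rot: [3.136, -0.002, 0.044]
ft_force: [3.8, -24.3, -2.6]
opening: 0.184
grip_force: 30.0
[-4.45367252 -0.48340749 -0.07304476] [  3.75419236 -24.31414619  -2.58074619] [620.26980857  97.55475898 127.08148442] 0.18410749556135025 [ 1.53177541e+01 -6.55414224e+01 -2.22421503e+01  5.06952077e+00
  3.11577022e-01 -4.80982976e-02] [ 0.0531733   0.58819963  1.64226275 -0.00675877  0.90883591  1.5839924 ]
(np.float64(189.45454545454547), np.float64(223.27272727272728), 11, np.int64(189), np.int64(190), np.int64(221), np.int64(226)) (np.float64(182.0), np.float64(223.0), 5, np.int64(182), np.int64(182), np.int64(221), np.int64(225))
```

```bash
python3 -m inch '[[[-0.005,-0.04,0],0,1],[[0,0,0],0,1],[[-0.005,-0.04,0],0,1],[[0,0,0],0,1],[[0,0,0],0,1],[[0,0,0],0,1],[[0,0,0],0,1],[[0,0,0],0,1],[[0,0,0],0,1],[[0,0,0],0,1]]'
python3 foot.py f4; python3 -c "
from h import *
print(env.state()['moment'],env.state()['opening'])"
```

```text
t: 18.2
eef_pos: [618.4, 101.9, 127.0]
tcp_rot: [3.136, 0.0, 0.044]
ft_force: [-2.4, -26.6, 1.0]
opening: 0.187
grip_force: 30.0
18.2 [ -2.4 -26.6   1. ] [618.4 101.9 127. ]
side0 [240.55 240.81 240.88 240.73 240.43 239.52] 240.49
f1 [242.76 243.   243.   242.87 242.61 241.88] 242.69
f2 [242.94 243.16 243.19 243.13 242.96 242.6 ] 243.0
f3 [243.11 243.39 243.42 243.33 242.97 242.65] 243.14
f4 [243.18 243.38 243.39 243.28 242.94 242.68] 243.14
[-4.97086687e+00  4.46615016e-01 -2.73427430e-03] 0.18253433378116032
```

```bash
python3 circ2.py 618.1 107 8 8 -168.7
```

```text
[[[-0.018,-0.079,0],0,1],[[0.004,-0.081,0],0,1],[[0.016,-0.08,0],0,1],[[0.027,-0.077,0],0,1],[[0.037,-0.072,0],0,1],[[0.047,-0.067,0],0,1],[[0.056,-0.059,0],0,1],[[0.064,-0.051,0],0,1]] [630.5 141.5] -232.7
```

```bash
python3 -m inch '[[[0,-0.079,0],0,1],[[0.004,-0.081,0],0,1],[[0.016,-0.08,0],0,1],[[0,0,0],0,1],[[0,0,0],0,1],[[0,0,0],0,1],[[0,0,0],0,1],[[0,0,0],0,1],[[0,0,0],0,1],[[0,0,0],0,1]]'
python3 foot.py f5; python3 -c "
from h import *
print(env.state()['moment'],env.state()['opening'])"
```

```text
t: 19.65
eef_pos: [616.3, 116.4, 126.9]
tcp_rot: [3.136, 0.006, 0.045]
ft_force: [-15.6, -27.1, 9.5]
opening: 0.187
grip_force: 30.0
19.65 [-15.6 -27.1   9.5] [616.3 116.4 126.9]
side0 [240.55 240.81 240.88 240.73 240.43 239.52] 240.49
f1 [242.76 243.   243.   242.87 242.61 241.88] 242.69
f2 [242.94 243.16 243.19 243.13 242.96 242.6 ] 243.0
f3 [243.11 243.39 243.42 243.33 242.97 242.65] 243.14
f4 [243.18 243.38 243.39 243.28 242.94 242.68] 243.14
f5 [243.31 243.44 243.72 243.56 243.07 242.79] 243.31
[-4.95988802  2.79028688 -0.05311751] 0.18428456519970093
```

```bash
python3 -c "
import numpy as np,cv2
a=np.load('f5.npy')[180:255,140:240,::-1].astype(np.uint8)
cv2.imwrite('pics/k5.png',cv2.resize(a,None,fx=8,fy=8,interpolation=cv2.INTER_CUBIC))"
```

```text
(no output)
```

View pics/k5.png

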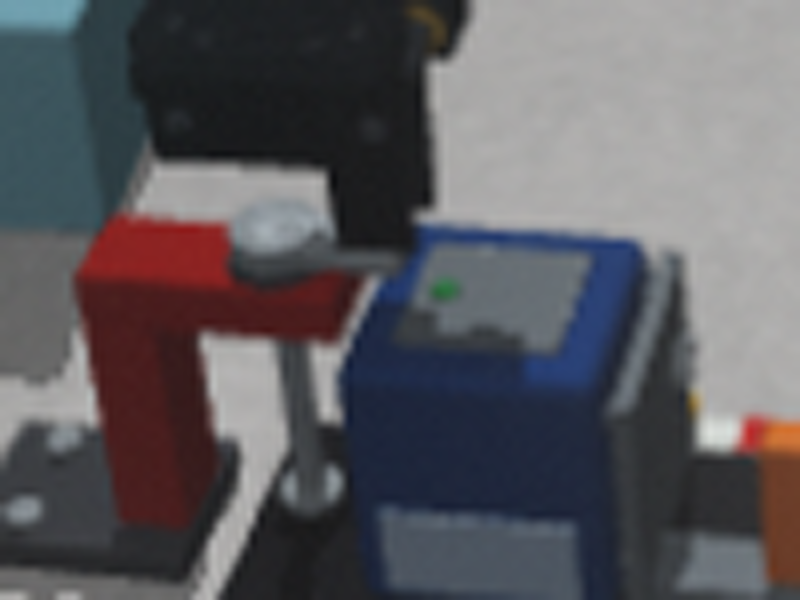

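```bash
python3 circ2.py 618.7 121.4 8 4 -193.2; python3 -m inch '[[[0.03,-0.079,0],0,1],[[0.039,-0.07,0],0,1],[[0.049,-0.065,0],0,1],[[0.058,-0.058,0],0,1],[[0,0,0],0,1],[[0,0,0],0,1],[[0,0,0],0,1],[[0,0,0],0,1],[[0,0,0],0,1],[[0,0,0],0,1]]'
python3 foot.py f6
```

```text
[[[0.01,-0.083,0],0,1],[[0.038,-0.072,0],0,1],[[0.048,-0.066,0],0,1],[[0.056,-0.058,0],0,1]] [627.  138.5] -225.2
t: 21.1
eef_pos: [625.1, 133.1, 126.8]
tcp_rot: [3.135, 0.009, 0.045]
ft_force: [-21.6, -26.5, 11.0]
opening: 0.187
grip_force: 30.0
21.1 [-21.6 -26.5  11. ] [625.1 133.1 126.8]
side0 [240.55 240.81 240.88 240.73 240.43 239.52] 240.49
f1 [242.76 243.   243.   242.87 242.61 241.88] 242.69
f2 [242.94 243.16 243.19 243.13 242.96 242.6 ] 243.0
f3 [243.11 243.39 243.42 243.33 242.97 242.65] 243.14
f4 [243.18 243.38 243.39 243.28 242.94 242.68] 243.14
f5 [243.31 243.44 243.72 243.56 243.07 242.79] 243.31
f6 [243.29 243.47 243.72 243.58 243.01 242.8 ] 243.31
```

```bash
python3 -m inch '[[[-0.02,0.04,0],0,1],[[-0.025,0.045,0],0,1],[[0,0,0],0,1],[[0,0,0],0,-1],[[0,0,0],0,-1],[[0,0,0],0,-1],[[0,0,0],0,-1],[[0,0,0],0,-1],[[0,0,-0.4],0,-1],[[0,0,-0.5],0,-1]]'
python3 foot.py f7; python3 - <<'E'
from h import *
T=shoot('top');S=shoot('side');print(cen(T,ORA,(180,210,180,210)),cen(S,ORA,(225,260,230,250)))
ks=cen(S,BLK,(180,230,165,200));print(ks)
a=np.hstack([S['pixels'][170:270,140:250,::-1],T['pixels'][100:200,140:250,::-1]])
cv2.imwrite('pics/rel.png',cv2.resize(a,(792,360),interpolation=cv2.INTER_CUBIC))
E
```

```text
t: 22.55
eef_pos: [626.0, 130.4, 180.0]
tcp_rot: [3.14, 0.002, 0.043]
ft_force: [-0.0, 0.5, 1.2]
opening: 0.863
grip_force: 0.0
22.55 [-0.   0.5  1.2] [626.  130.4 180. ]
side0 [240.55 240.81 240.88 240.73 240.43 239.52] 240.49
f1 [242.76 243.   243.   242.87 242.61 241.88] 242.69
f2 [242.94 243.16 243.19 243.13 242.96 242.6 ] 243.0
f3 [243.11 243.39 243.42 243.33 242.97 242.65] 243.14
f4 [243.18 243.38 243.39 243.28 242.94 242.68] 243.14
f5 [243.31 243.44 243.72 243.56 243.07 242.79] 243.31
f6 [243.29 243.47 243.72 243.58 243.01 242.8 ] 243.31
f7 [242.78 242.82 243.03 242.86 242.56 242.22] 242.71
None (np.float64(234.29166666666666), np.float64(237.29166666666666), 24, np.int64(233), np.int64(236), np.int64(233), np.int64(240))
(np.float64(193.98670212765958), np.float64(172.41755319148936), 376, np.int64(180), np.int64(229), np.int64(165), np.int64(195))
```

View pics/rel.png

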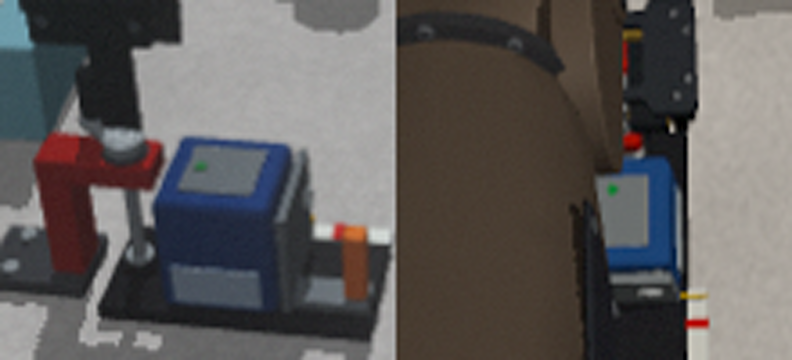

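```bash
python3 -m inch '[[[0,0,-0.5],0,-1],[[0,0,-0.5],0,-1],[[0,0,-0.5],0,-1],[[0,0.4,-0.3],0,-1],[[0,0.5,0],0,-1],[[0,0.5,0],0,-1],[[0,0.5,0],0,-1],[[0,0.5,0],0,-1],[[0,0.4,0],0,-1],[[0,0,0],0,-1]]'
python3 foot.py f8; python3 - <<'E'
from h import *
T=shoot('top');S=shoot('side')
for n,p in(('T',T),('S',S)): print(n,[(np.round(q['centre'],1),round(q['score'],2)) for q in eyes.spot_point('knob_grip',p)[:2]])
cv2.imwrite('pics/rel2.png',cv2.resize(S['pixels'][170:270,130:260,::-1],(780,600),interpolation=cv2.INTER_CUBIC))
E
```

```text
t: 24.1
eef_pos: [633.4, -36.2, 288.4]
tcp_rot: [-3.142, 0.001, 0.043]
ft_force: [-1.0, 0.4, 0.1]
opening: 0.999
grip_force: 0.0
24.1 [-1.   0.4  0.1] [633.4 -36.2 288.4]
side0 [240.55 240.81 240.88 240.73 240.43 239.52] 240.49
f1 [242.76 243.   243.   242.87 242.61 241.88] 242.69
f2 [242.94 243.16 243.19 243.13 242.96 242.6 ] 243.0
f3 [243.11 243.39 243.42 243.33 242.97 242.65] 243.14
f4 [243.18 243.38 243.39 243.28 242.94 242.68] 243.14
f5 [243.31 243.44 243.72 243.56 243.07 242.79] 243.31
f6 [243.29 243.47 243.72 243.58 243.01 242.8 ] 243.31
f7 [242.78 242.82 243.03 242.86 242.56 242.22] 242.71
f8 [242.77 242.79 243.01 242.84 242.49 242.18] 242.68
T []
S [(array([194.9, 167.5]), 0.59)]
```

View pics/rel2.png

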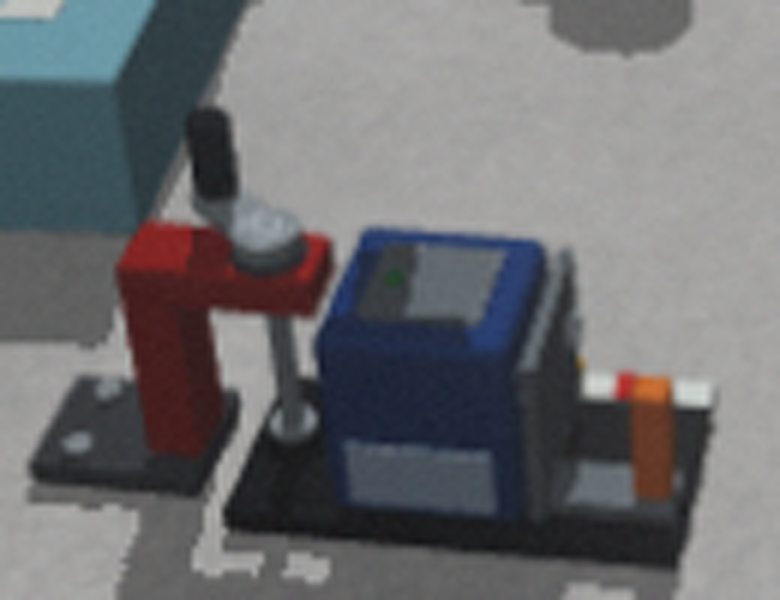

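```bash
python3 - <<'E'
from h import *
np.set_printoptions(precision=1,suppress=True)
S=shoot('side');T=shoot('top')
ks=cen(S,BLK,(186,204,160,172));print(ks,atz(S,(195.8,165.3),141),atz(S,ks[:2],141))
print(proj(S,[677.3,89.8,141]),proj(S,[681.1,96,141]),proj(S,[684,101,141]),proj(S,[671,84,141]))
print('ptr/band',cen(T,RED,(180,200,215,230)),cen(T,YEL,(178,190,215,230)),cen(S,ORA,(225,260,230,250)))
G=lambda r,g,b:(g>1.4*r)&(g>1.4*b)&(g>80)
print(cen(S,G,(200,230,170,220)))
o=cv2.imread('pics/side0.png')[:,:,::-1];print(cen({'pixels':o},G,(200,230,170,220)),cen({'pixels':o},BLK,(186,204,160,172)))
E
```

```text
(np.float64(195.2970297029703), np.float64(164.5742574257426), 101, np.int64(188), np.int64(203), np.int64(161), np.int64(168)) [678.7  93.7 141. ] [681.2  91.9 141. ]
[195.  166.4] [196.2 164.1] [197.3 162.2] [193.9 169.7]
ptr/band None None (np.float64(234.29166666666666), np.float64(237.29166666666666), 24, np.int64(233), np.int64(236), np.int64(233), np.int64(240))
None
(np.float64(215.66666666666666), np.float64(195.33333333333334), 3, np.int64(215), np.int64(216), np.int64(195), np.int64(196)) (np.float64(196.07291666666666), np.float64(163.1875), 96, np.int64(189), np.int64(203), np.int64(160), np.int64(167))
```

```bash
python3 -m inch '[[[0.213,-0.525,0.2],0,-1],[[0.213,-0.525,0.2],0,-1],[[0.213,-0.525,0.2],0,-1],[[0.213,-0.525,0.2],0,-1],[[0,0,0.46],0,-1],[[0,0,0.46],0,-1],[[0,0,0.46],0,-1],[[0,0,0.46],0,-1],[[0,0,0],0,1],[[0,0,0],0,1]]'; python3 circ2.py 679.1 91.9 17 10 -38.5
```

```text
t: 25.85
eef_pos: [679.4, 93.3, 131.8]
tcp_rot: [3.142, -0.001, 0.045]
ft_force: [1.0, -0.1, -0.4]
opening: 0.845
grip_force: 0.0
[[[-0.132,0.112,0],0,1],[[-0.158,0.068,0],0,1],[[-0.171,0.019,0],0,1],[[-0.17,-0.031,0],0,1],[[-0.153,-0.08,0],0,1],[[-0.122,-0.121,0],0,1],[[-0.083,-0.152,0],0,1],[[-0.034,-0.169,0],0,1],[[0.017,-0.171,0],0,1],[[0.066,-0.16,0],0,1]] [620.9 130.4] -208.5
```

```bash
python3 -m inch '[[[0,0,0],0,1],[[0,0,0],0,1],[[0,0,0],0,1],[[0,0,0],0,1],[[0,0,0],0,1],[[0,0,0],0,1],[[0,0,0],0,1],[[0,0,0],0,1],[[-0.132,0.112,0],0,1],[[-0.158,0.068,0],0,1]]'; python3 -m inch '[[[-0.171,0.019,0],0,1],[[-0.17,-0.031,0],0,1],[[0,0,0],0,1],[[0,0,0],0,1],[[0,0,0],0,1],[[0,0,0],0,1],[[0.06,0.01,0],0,1],[[0,0,0],0,1],[[0,0,0],0,1],[[0,0,0],0,1]]'
```

```text
t: 27.1
eef_pos: [662.5, 81.1, 130.7]
tcp_rot: [3.141, -0.003, 0.044]
ft_force: [7.0, 1.8, -4.0]
opening: 0.179
grip_force: 30.0
t: 28.35
eef_pos: [646.6, 79.4, 130.7]
tcp_rot: [3.14, -0.004, 0.044]
ft_force: [10.4, -8.0, -5.0]
opening: 0.187
grip_force: 30.0
```

```bash
python3 -m inch '[[[0.05,0.01,0],0,1],[[0,0,0],0,1],[[0,0,0],0,1],[[0,0,0],0,1],[[0,0,0],0,1],[[0,0,0],0,1],[[0,0,0],0,1],[[0,0,0],0,1],[[0,0,0],0,1],[[0,0,0],0,1]]'
```

```text
t: 29.6
eef_pos: [649.5, 79.2, 130.8]
tcp_rot: [3.14, -0.004, 0.044]
ft_force: [9.8, -6.9, -5.8]
opening: 0.187
grip_force: 30.0
```

```bash
python3 circ2.py 648.4 79 14.7 7 -95.4
```

```text
[[[-0.144,-0.037,0],0,1],[[-0.129,-0.075,0],0,1],[[-0.106,-0.105,0],0,1],[[-0.076,-0.128,0],0,1],[[-0.041,-0.144,0],0,1],[[-0.003,-0.149,0],0,1],[[0.035,-0.145,0],0,1]] [618.5 124.7] -198.3
```

```bash
python3 -m inch '[[[-0.144,-0.037,0],0,1],[[-0.129,-0.075,0],0,1],[[-0.106,-0.105,0],0,1],[[-0.076,-0.128,0],0,1],[[-0.041,-0.144,0],0,1],[[-0.003,-0.149,0],0,1],[[0.035,-0.145,0],0,1],[[0,0,0],0,1],[[0,0,0],0,1],[[0,0,0],0,1]]'; python3 -m inch '[[[0,0,0],0,0.4],[[0,0,0],0,0.4],[[0,0,0],0,0.4],[[0,0,0],0,0.4],[[0,0,0],0,0.4],[[0,0,0],0,0.4],[[0,0,0],0,0.4],[[0,0,0],0,0.4],[[0,0,0],0,0.4],[[0,0,0],0,0.4]]'
python3 foot.py f7; python3 - <<'E'
from h import *
s=env.state();print(s['moment'],s['opening'])
S=shoot('side')
cv2.imwrite('pics/rel3.png',cv2.resize(S['pixels'][170:270,130:260,::-1],(780,600),interpolation=cv2.INTER_CUBIC))
E
```

```text
t: 30.85
eef_pos: [616.5, 121.4, 130.5]
tcp_rot: [3.135, 0.004, 0.045]
ft_force: [-6.7, -29.2, 4.0]
opening: 0.185
grip_force: 30.0
t: 32.1
eef_pos: [617.8, 121.6, 130.6]
tcp_rot: [3.135, 0.001, 0.045]
ft_force: [-1.0, -26.8, 0.7]
opening: 0.303
grip_force: 13.9
32.1 [ -1.  -26.8   0.7] [617.8 121.6 130.6]
side0 [240.55 240.81 240.88 240.73 240.43 239.52] 240.49
f1 [242.76 243.   243.   242.87 242.61 241.88] 242.69
f2 [242.94 243.16 243.19 243.13 242.96 242.6 ] 243.0
f3 [243.11 243.39 243.42 243.33 242.97 242.65] 243.14
f4 [243.18 243.38 243.39 243.28 242.94 242.68] 243.14
f5 [243.31 243.44 243.72 243.56 243.07 242.79] 243.31
f6 [243.29 243.47 243.72 243.58 243.01 242.8 ] 243.31
f7 [243.13 243.48 243.64 243.31 243.07 242.77] 243.23
f8 [242.77 242.79 243.01 242.84 242.49 242.18] 242.68
[-5.01653966 -0.07023056 -0.01915586] 0.3021789964608892
```

View pics/rel3.png

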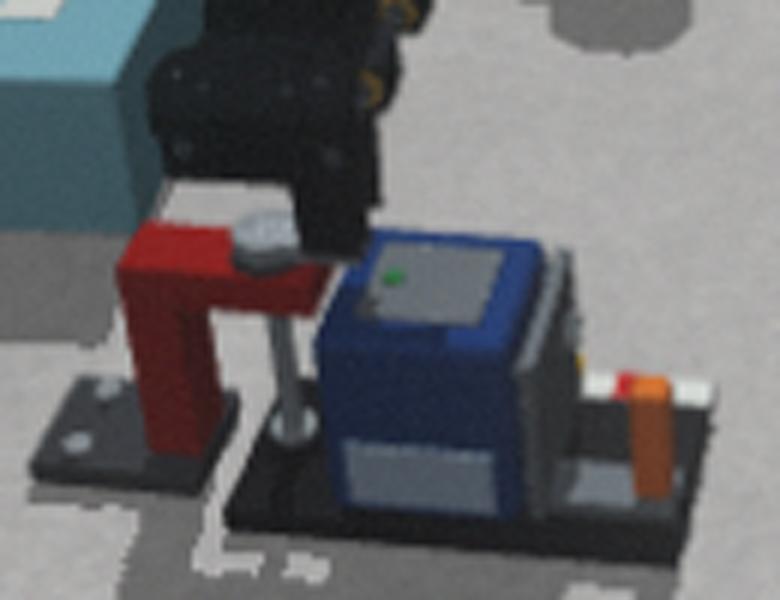

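```bash
python3 circ2.py 618.5 124.7 -12.5 10 -198.3; python3 -m inch '[[[0,0,0],0,1],[[0,0,0],0,1],[[0,0,0],0,1],[[0.003,0.127,0],0,1],[[0.031,0.123,0],0,1],[[0.056,0.113,0],0,1],[[0.08,0.099,0],0,1],[[0.098,0.08,0],0,1],[[0.114,0.055,0],0,1],[[0.122,0.03,0],0,1]]'; 
```

```text
[[[-0.032,0.124,0],0,1],[[-0.005,0.126,0],0,1],[[0.023,0.125,0],0,1],[[0.049,0.117,0],0,1],[[0.074,0.104,0],0,1],[[0.094,0.085,0],0,1],[[0.11,0.063,0],0,1],[[0.122,0.037,0],0,1],[[0.126,0.011,0],0,1],[[0.126,-0.018,0],0,1]] [661.8  80.2] -73.30000000000001
t: 33.6
eef_pos: [649.3, 81.5, 131.0]
tcp_rot: [3.13, 0.003, 0.045]
ft_force: [-1.9, -50.7, 4.6]
opening: 0.187
grip_force: 30.0
```

```bash
python3 -m inch '[[[0.003,0.158,0],0,1],[[0.144,-0.005,0],0,1],[[0.144,-0.047,0],0,1],[[0,0,0],0,1],[[0,0,0],0,1],[[0,0,0],0,1],[[0,0,0],0,1],[[0,0,0],0,1],[[0,0,0],0,1],[[0,0,0],0,1]]'
```

```text
t: 34.85
eef_pos: [669.6, 82.1, 131.0]
tcp_rot: [3.139, -0.005, 0.044]
ft_force: [11.4, -11.9, -3.6]
opening: 0.184
grip_force: 30.0
```

```bash
python3 -m inch '[[[0,0,0],0,0.5],[[0,0,0],0,0.5],[[0,0,0],0,0.5],[[0,0,0],0,0.2],[[0,0,0],0,-0.2],[[0,0,0],0,-0.5],[[0,0,0],0,-0.5],[[0,0,-0.3],0,-0.5],[[0,0,-0.4],0,-0.5],[[0,0.4,-0.5],0,-0.5]]'
python3 foot.py f8; python3 - <<'E'
from h import *
S=shoot('side');print(cen(S,BLK,(186,204,160,176)),[np.round(q['centre'],1) for q in eyes.spot_point('knob_grip',S)[:1]])
for f in(-31,-38,-45,-52,-60): print(f,proj(S,[651.7+35*np.cos(np.radians(f)),113.7+35*np.sin(np.radians(f)),141]).round(1))
E
```

```text
t: 36.1
eef_pos: [668.8, 61.3, 204.4]
tcp_rot: [-3.142, -0.0, 0.046]
ft_force: [0.1, -1.0, -0.6]
opening: 0.748
grip_force: 0.0
36.1 [ 0.1 -1.  -0.6] [668.8  61.3 204.4]
side0 [240.55 240.81 240.88 240.73 240.43 239.52] 240.49
f1 [242.76 243.   243.   242.87 242.61 241.88] 242.69
f2 [242.94 243.16 243.19 243.13 242.96 242.6 ] 243.0
f3 [243.11 243.39 243.42 243.33 242.97 242.65] 243.14
f4 [243.18 243.38 243.39 243.28 242.94 242.68] 243.14
f5 [243.31 243.44 243.72 243.56 243.07 242.79] 243.31
f6 [243.29 243.47 243.72 243.58 243.01 242.8 ] 243.31
f7 [243.13 243.48 243.64 243.31 243.07 242.77] 243.23
f8 [242.85 242.79 243.04 242.91 242.61 242.34] 242.76
(np.float64(194.1413043478261), np.float64(167.8804347826087), 92, np.int64(187), np.int64(201), np.int64(164), np.int64(171)) [array([192.3, 169.4])]
-31 [196.1 163.9]
-38 [195.4 165.3]
-45 [194.8 166.9]
-52 [194.3 168.5]
-60 [193.8 170.5]
```

```bash
python3 -m inch '[[[-0.58,-0.276,0],0,-1],[[-0.58,-0.276,0],0,-1],[[-0.58,-0.276,0],0,-1],[[-0.58,-0.276,0],0,-1],[[-0.58,-0.276,0],0,-1],[[0,0,0.2],0,-1],[[0,0,0.5],0,-1],[[0,0,0.5],0,-1],[[0,0,0.5],0,-1],[[0,0,0.5],0,-1]]'; python3 -m inch '[[[0,0,0.28],0,-1],[[0,0,0.25],0,-1],[[0,0,0],0,1],[[0,0,0],0,1],[[0,0,0],0,1],[[0,0,0],0,1],[[0,0,0],0,1],[[0,0,0],0,1],[[0,0,0],0,1],[[0,0,0],0,1]]'
```

```text
t: 37.65
eef_pos: [491.8, 135.4, 68.6]
tcp_rot: [3.141, 0.001, 0.045]
ft_force: [-0.2, 0.5, -0.3]
opening: 1.002
grip_force: 0.0
t: 38.9
eef_pos: [491.3, 135.4, 38.8]
tcp_rot: [3.141, 0.0, 0.045]
ft_force: [-0.3, -0.2, 0.3]
opening: 0.217
grip_force: 0.0
```

```bash
python3 -m inch '[[[0,0.018,0],0,0.56],[[0,0,0],0,0.6],[[0,0,0],0,0.62],[[0,0,0],0,0.64],[[0,0,0],0,0.66],[[0,0,0],0,0.68],[[0,0,0],0,0.7],[[0,0,0],0,1],[[0,0,0],0,1],[[0,0,0],0,1]]'; python3 - <<'E'
from h import *
S=shoot('side');T=shoot('top');print(cen(S,BLK,(186,204,160,176)),cen(T,RED,(180,200,215,230)),cen(T,YEL,(178,195,215,230)))
print(cen(S,RED,(225,240,225,240)),cen(S,YEL,(225,240,215,240)))
E
```

```text
t: 40.15
eef_pos: [491.4, 134.5, 38.8]
tcp_rot: [-3.142, 0.0, 0.044]
ft_force: [0.1, 5.5, 0.1]
opening: 0.169
grip_force: 30.0
(np.float64(194.13333333333333), np.float64(167.88888888888889), 90, np.int64(187), np.int64(201), np.int64(164), np.int64(171)) None None
None None
```

```bash
python3 - <<'E'
from h import *
np.set_printoptions(precision=1,suppress=True)
S=shoot('side');o=cv2.imread('pics/side0.png')[:,:,::-1].astype(float)
Y=o[226:236,222:232];print((Y[...,0]+Y[...,1]-2*Y[...,2]).astype(int).clip(0))
R=o[230:240,229:240];print((R[...,0]-(R[...,1]+R[...,2])/2).astype(int).clip(0))
for x in(539.4,520.2): print(proj(S,[x,63,20 if x>530 else 14]))
E
python3 -m inch '[[[0,-0.015,0],0,1],[[0,0,0],0,1],[[0,0,0],0,1],[[-0.04,0,0],0,1],[[-0.04,0,0],0,1],[[-0.04,0,0],0,1],[[-0.04,0,0],0,1],[[0,0,0],0,1],[[0,0,0],0,1],[[0,0,0],0,1]]'
python3 foot.py f9 | head -1; python3 - <<'E'
from h import *
T=shoot('top');S=shoot('side')
for n,p in(('T',T),('S',S)):
  for k in('pointer','mark','sharpener'): print(n,k,[(np.round(q['centre'],1),round(q['score'],2)) for q in eyes.spot_point(k,p)[:2]])
print(cen(T,RED,(180,205,205,235)),cen(T,YEL,(178,200,205,235)),cen(S,RED,(226,242,222,245)),cen(S,YEL,(225,240,215,245)))
E
```

```text
[[  0   0   0   0   0   2   2   4   1   1]
 [  0   0   0   0   0   0   1   4   0   0]
 [  0   0   0   0   2   3   1   0   3   1]
 [  0   0   0   0  42  34   3   3   4   2]
 [  0   0   0   0 111  71   3   6   3   3]
 [  0   0   0   0  52  31   2   3   4   1]
 [  0   0   0   0  18  16   4   4   2   4]
 [  0   0   0   0   0   3   2   3   5   4]
 [  0   0   0   0   0   4   3   3   0   8]
 [  0   0   0   0   0   3   5   5   4  17]]
[[  1   1   1   1   2   2   1   1   0   0   0]
 [  0   1   0   7  20  25  20   8   1   0   0]
 [  0   0   0  26  79  97  76  48  41  39  34]
 [  0   0   0  35 121 137 120 116 125 117 108]
 [  0   0   2  45 127 131 118 119 125 122 124]
 [  0   0  12  62 127 113 104 116 118 120 121]
 [  0   0   5  33  72  68  73  88  96  99 103]
 [  0   0   0   1   0   9  43  60  63  65  68]
 [  0   0   0   0   0   9  40  57  57  59  57]
 [  0   0   0   0   0   9  41  56  57  58  57]]
[232.2 226.3]
[234.6 233.6]
t: 41.55
eef_pos: [482.8, 134.5, 38.8]
tcp_rot: [3.141, -0.002, 0.044]
ft_force: [4.7, -4.6, -2.7]
opening: 0.17
grip_force: 30.0
41.55 [ 4.7 -4.6 -2.7] [482.8 134.5  38.8]
T pointer [(array([157. , 121.9]), 0.42)]
T mark []
T sharpener [(array([167.3, 203. ]), 0.9)]
S pointer [(array([316.1, 157.3]), 0.3)]
S mark [(array([242.8, 242.8]), 0.55)]
S sharpener [(array([250.7, 204.6]), 0.86)]
None None None None
```

```bash
python3 -m inch '[[[0,0.008,0],0,1],[[-0.045,0,0],0,1],[[-0.045,0,0],0,1],[[-0.045,0,0],0,1],[[-0.045,0,0],0,1],[[0,0,0],0,1],[[0,0,0],0,1],[[0,0,0],0,1],[[0,0,0],0,1],[[0,0,0],0,1]]'
python3 - <<'E'
from h import *
T=shoot('top');S=shoot('side')
for n,p in(('T',T),('S',S)):
  print([(np.round(q['centre'],1),round(q['score'],2)) for q in eyes.spot_point('sharpener',p)[:1]])
G=lambda r,g,b:(g>1.3*r)&(g>1.3*b)&(g>60)
o=cv2.imread('pics/side0.png')[:,:,::-1];print([cen(x,G,(200,230,170,220)) for x in({'pixels':o},S)])
print(cen(S,BLK,(186,204,160,176)))
sh=cv2.phaseCorrelate(o[215:262,185:216].mean(2).astype(np.float64),S['pixels'][215:262,185:216].mean(2).astype(np.float64));print(sh)
d=S['pixels'][228:240,222:245].astype(int);print((d[...,0]+d[...,1]-2*d[...,2]).clip(0));print((d[...,0]-(d[...,1]+d[...,2])//2).clip(0))
E
```

```text
t: 43.4
eef_pos: [472.0, 134.1, 38.8]
tcp_rot: [-3.141, -0.002, 0.044]
ft_force: [5.5, 1.4, -5.0]
opening: 0.172
grip_force: 30.0
[(array([166.6, 201.8]), 0.68)]
[(array([252.6, 206.7]), 0.94)]
[(np.float64(215.5), np.float64(195.5), 4, np.int64(215), np.int64(216), np.int64(195), np.int64(196)), (np.float64(215.6), np.float64(195.2), 5, np.int64(215), np.int64(216), np.int64(194), np.int64(196))]
(np.float64(194.27777777777777), np.float64(167.9), 90, np.int64(187), np.int64(201), np.int64(164), np.int64(171))
((-0.007490232485132253, -0.08665749272151402), 1.0269598857505384)
[[0 0 4 0 0 0 0 0 0 0 0 0 0 0 0 0 0 0 0 0 0 0 0]
 [0 6 0 0 0 0 0 0 0 0 0 0 0 0 0 0 0 0 0 0 0 0 0]
 [0 0 0 0 0 0 0 0 0 0 0 0 0 0 0 0 0 0 0 0 0 0 0]
 [0 0 0 0 0 0 0 0 0 0 0 0 0 0 0 0 0 0 0 0 0 0 0]
 [0 0 0 0 0 0 0 0 0 0 0 0 0 0 0 0 0 0 0 0 0 0 0]
 [0 0 0 0 0 0 0 0 0 0 0 0 0 0 0 0 0 0 0 0 0 0 0]
 [0 0 0 0 0 0 0 0 0 0 0 0 0 0 0 0 0 0 0 0 0 0 0]
 [0 0 0 0 0 0 0 0 0 0 0 0 0 0 0 0 0 0 0 0 0 0 0]
 [0 0 0 0 0 0 0 0 0 1 1 1 0 0 0 0 0 0 0 0 0 1 0]
 [0 0 0 0 0 0 0 0 1 0 0 0 0 0 0 0 0 0 0 0 0 0 1]
 [0 0 0 0 0 0 0 0 0 0 0 0 0 0 0 1 0 0 0 0 0 0 0]
 [0 0 0 0 0 0 0 0 0 0 0 0 2 0 0 0 0 0 0 0 0 2 0]]
[[0 0 3 0 0 0 0 0 0 0 0 0 0 0 0 0 0 0 0 0 0 0 0]
 [0 2 0 0 0 0 0 0 0 0 0 0 0 0 0 0 0 0 0 0 0 1 0]
 [0 0 0 0 0 0 0 0 0 0 0 0 0 0 0 0 0 0 0 0 0 0 0]
 [0 0 0 0 0 0 0 0 0 0 0 0 0 0 0 0 0 0 0 0 0 0 0]
 [0 0 0 0 0 0 0 0 0 0 0 0 0 0 0 0 0 0 0 0 0 0 0]
 [0 0 0 0 0 0 0 0 0 0 0 0 0 0 0 0 0 0 0 0 0 0 0]
 [0 0 0 0 0 0 0 0 0 0 0 0 0 0 0 0 0 0 0 0 0 0 0]
 [0 0 0 0 1 0 0 0 0 0 1 0 0 0 0 0 1 0 0 0 0 0 1]
 [0 0 0 0 0 0 0 0 0 1 0 0 0 0 1 0 0 0 0 0 0 0 2]
 [0 0 0 0 0 0 0 1 0 0 1 0 0 0 1 0 0 0 0 0 0 0 0]
 [0 0 0 0 0 0 0 0 0 0 0 0 0 0 0 1 0 0 0 0 0 0 0]
 [0 0 0 0 0 0 0 0 0 0 0 0 0 0 0 0 0 0 0 1 0 2 1]]
```

```bash
python3 -c "
from h import *
print(env.job_done())"
```

```text
the job is handed in; nothing more can be done
None
```

I handed the job in with the carriage held about 19 mm out, but the clamp is probably not firm. Twice I turned the crank clockwise to about 11 to 11.7 rad by my estimate, and each time it pushed back about 12 N per rad at the knob. The first time it sprang back on release to about 8.6 rad, and the second time I eased it back and left it at about 8.8 rad, so the foot is probably only lightly on the plate. The camera shows no movement of the sharpener. The pointer should be over the red band, but I worked that out from measured travel because the gripper hid it from view.

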